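# Close the overfull fittings box

## Task

The lid will not go on the larger grey parts box because one conduit fitting in it stands up past the rim. Take that long fitting out and put it in the empty shallow tray, then put the box's own lid on so that it sits fully home on the rim all round.

Things in the scene. Friction and masses are not known exactly. Their poses are not given: they have to be found in the camera images.
- parts_box: Larger open grey metal box, fixed to the bench: 150 (x) x 120 (y) x 70 (z) mm outside, walls and floor 5. Dark fill line inside at 55 mm. In it stand, in any order, the long fitting and two short ones (tops 43 mm above its underside). Origin: centre of the underside; z up. A smaller box (96 x 72) is a bystander.
- box_lid: The box's loose grey lid, right way up on the bench: plate 164 (x) x 134 (y) x 6 mm; under it a block 118 x 88 x 10; on top a black grip bar 70 (x) x 22 (y) x 32 high. Origin: centre of the block's underside, z up; bar top at 48 mm. Put on lengthways, either way round, the block enters the mouth with 11 mm play a side; home, the origin is 60 mm above the box's underside. Smaller lid: bystander. About 280 g.
- long_fitting: Long steel conduit fitting, about 200 g: round tube 26 mm in diameter, 110 mm long, with a 34 mm collar over the lowest 16 mm. Starts loose and upright on the box's floor, collar down, its top 45 mm above the rim. Origin: on its axis at mid-length, 55 mm from either end; z along the tube to the plain end.
- tray: Empty shallow open tray, red plastic, fixed to the bench: 170 (x) x 140 (y) x 35 (z) mm outside, walls and floor 5 mm. Origin: centre of the underside, z up. The filled, taller stock bins at the back are bystanders.
Mind the look-alikes: they are no part of the job. What is shaped like the box_lid but blue is not meant. Leave any yellow look-alike of the long_fitting alone.

How it is judged:
On the way:
1. the long fitting lies or stands in the tray, let go (x of long_fitting in the frame of tray between -0.078 and 0.078 m and y of long_fitting in the frame of tray between -0.063 and 0.063 m and z of long_fitting in the frame of tray between 0 and 0.075 m and linear speed of long_fitting below 0.03 m/s and contact force between long_fitting and the fingers below 0.05 N), for 0.2 s.
At the end, for the whole second after the job is handed in: Long fitting at rest in the tray, standing or lying: mid-point within the walls, at most 75 mm above the tray's underside. Lid at rest on the box, right way up, level within 4 deg, origin 55 to 64 mm above the box's underside, centred within 14 mm, lengthways within 14 deg (x of long_fitting in the frame of tray between -0.078 and 0.078 m and y of long_fitting in the frame of tray between -0.063 and 0.063 m and z of long_fitting in the frame of tray between 0 and 0.075 m and linear speed of each of long_fitting, box_lid below 0.03 m/s and x of box_lid in the frame of parts_box between -0.014 and 0.014 m and y of box_lid in the frame of parts_box between -0.014 and 0.014 m and z of box_lid in the frame of parts_box between 0.055 and 0.064 m and angle between box_lid's own z axis and vertical below 0.07 rad and angle between the x axis of box_lid and the x axis of parts_box, either way round below 0.25 rad); the robot touches nothing.
It also fails if it takes over 61 s, if anything falls off the work surface, if the arm or the gripper's body presses on something with over 40 N, if the wrist force passes 120 N, or if a joint passes its speed limit or range.

## Robot

A 7-joint arm with a two-finger parallel gripper is mounted at the origin on the work surface. World frame = base frame: x ahead of the robot, y to its left, z up, the work surface at z = 0. Lengths are in m, angles in rad, forces in N, time in s.
With the tool pointing down it reaches from about 0.4 to 0.9 m from the base axis. Payload 5.5 kg.
Tool frame: the origin (TCP) lies midway between the tips of the shut fingers; the grasp point (between the pads) lies 19 mm behind it (env.tcp_to_grasp is the distance from the TCP to the grasp point, in m); z points along the fingers, y is the direction in which the jaws open and shut (so a half turn about z gives the same grasp; the last joint's range is limited). The gripper opens to 85 mm and grips with 20 to 120 N. Pads are 22 mm wide; open, the fingers measure 114 mm over their backs; the gripper's body (76 mm by 85 mm) begins 54 mm behind the grasp point. The pads swing forward as they close: fully open they stand 13 mm farther back than shut.
Start: joints at [1.432, 0.501, -0.427, 1.55, 0.221, 1.138, -0.21], TCP at [0.254, -0.598, 0.231] pointing down, gripper open.
Joint ranges: [-2.88, 2.88], [-0.31, 2.03], [-1.54, 1.56], [0.2, 2.42], [-1.41, 4.55], [0.19, 2.02], [-2.57, 2.57]. Speed limits (rad/s): [2.57, 2.57, 3.14, 3.14, 3.14, 3.14, 3.14].

## Interface

Orientations are given as a rotation vector (axis times angle).
In Python, from bench import env gives the robot as it stands. The module is installed in compiled form; this text tells all that it offers.
- The arm moves only by the tool drive_tool, never from a script. Its argument "deltas" is a list of rows, each a list of 5 numbers: the shift along the tool's x, y, z scaled (see below), then the turn about the tool's z scaled (see below), then the closure, from 0 (fully open) to 1 (shut). A call has 1 to 12 rows; each row shifts and turns the commanded pose from where the row before left it, along the tool's axes as they then stand; what a row does not reach is not made up. The controller multiplies each number of a shift by 0.075 m and each number of a turn by 30 degrees. A row lasts 1/12 s, in which the tool goes at most 41.7 mm and 7.16 degrees, less where a joint would pass 70% of its speed; a pose out of reach is approached as far as the arm can. A call with a number of a shift or a turn outside -1 to 1 is refused whole. A call with a gripper value outside its range is refused whole. The fingers move at their own pace and stop on an object; the grip force is fixed at half the most. Time passes only in rows, so rows that do not move let the fingers close. It gives the time, the measured TCP pose, the force and the opening at its end, in the units of the state.
- env.get_state(): the state, without advancing time (a new reading comes with each control period).
- env.snapshot(name): name is "scene" or "top"; returns a dict with "color" (400x640x3 uint8, red, green, blue), "K" (3x3 intrinsics, pixels), "world_to_cam" (4x4, takes a point from world to camera coordinates). Camera axes: x right, y down, z forward; pixel columns grow to the right and rows downward; lengths in m; the calibration is good to about 2 mm. A picture is of the moment at which its call begins. There is no depth.
- env.sign_off(): hands the job in, once; it reports no verdict.
Trained networks look in the newest picture that a camera, given by its name, has taken for a name from the list of things; names that differ only in an ending like _2 or _b are one class to them, and where a whole thing is asked for, a point or a joint stands for the part that bears it (a point fixed in the world has none). Each returns a list of dicts, best first, with "conf" (0 to 1); they miss things now and then, are a little off and sometimes report something else, mostly with a low value. They report only what shows in the picture. A call takes as long as a camera call. They do not tell look-alikes from the thing itself.
- env.spot_in(thing, camera): "xyz" ([x, y, z] in m, in world coordinates, good to about 4 mm: the middle of the surface that is visible of it).
- env.place_of(thing, camera): "xyz" ([x, y, z] in m, in world coordinates, good to about 4 mm: a listed point, or the origin of a listed thing).
The state is a dict: "clock": time; "joint_positions": joint angles; "joint_vel": joint speeds; "effort": joint torques, N m; "eef_pos": TCP position; "orientation": TCP orientation; "wrist_force": force on the tool from outside, world axes, zero at the start; "moment": the same for the moment, N m; "width": finger opening in m.
Only numpy, scipy, OpenCV 4.12 (cv2) and the standard library are available. Lean on these libraries where they do the work, as an engineer would, in place of code of your own. Each camera call takes 0.05 s, during which the arm holds its last target. There are 200 camera calls.

## Working session

There is one attempt and no reset: what is moved stays moved. The work goes in short steps, Python scripts to look and compute and a tool call to move; the robot and the scene stay as the last step left them, time stands still between calls to the robot, and variables do not carry over. Pictures are saved under pics/ and viewed, about 8 in all and at most 12, crops included, and the job is handed in when it is done.

Besides the shell and the picture viewer there is one more tool, called after "Call:" in YAML: its name, and indented under it one key for each argument. drive_tool: Moves the arm, as the interface text tells. Shifts and turns lie within -1 to 1; 1 stands for 0.075 m of shift or 30 degrees of turn. Its arguments: {"type":"object","properties":{"deltas":{"type":"array"}},"required":["deltas"]}

```bash
mkdir -p pics
python3 - <<'E'
from bench import env
import cv2,numpy as np
s=env.get_state();print(s['clock'],s['eef_pos'],s['orientation'],s['width'],env.tcp_to_grasp)
for c in('scene','top'):
    d=env.snapshot(c);cv2.imwrite(f'pics/{c}0.png',d['color'][:,:,::-1])
    W=np.array(d['world_to_cam']);print(c,np.round(-W[:3,:3].T@W[:3,3],3),np.round(W[:3,:3],2).tolist(),d['K'][0][0])
    for t in('parts_box','box_lid','long_fitting','tray'):
        for r in env.place_of(t,c):
            p=W@np.r_[r['xyz'],1];q=d['K']@p[:3];print(t,np.round(r['xyz'],3),round(r['conf'],2),np.round(q[:2]/q[2]))
E
```

```text
0.0 [ 0.25384987 -0.59762215  0.23024848] [-3.07651776e+00 -6.26513890e-01  5.11142935e-04] 0.08525157799941592 0.0187
scene [0.827 0.633 0.857] [[-0.84, 0.54, -0.0], [0.41, 0.63, -0.66], [-0.35, -0.55, -0.75]] 407.36236047731
parts_box [ 0.537 -0.302  0.   ] 0.75 [235. 154.]
box_lid [0.282 0.366 0.002] 0.81 [450. 271.]
box_lid [0.577 0.014 0.001] 0.68 [273. 227.]
long_fitting [ 0.509 -0.147  0.056] 0.79 [265. 166.]
long_fitting [ 0.549 -0.281  0.059] 0.49 [231. 144.]
tray [ 0.574  0.27  -0.002] 0.84 [327. 301.]
top [0.275 0.034 1.062] [[-0.01, -1.0, 0.01], [-0.99, 0.01, -0.17], [0.17, -0.01, -0.99]] 411.3650416921917
parts_box [ 0.536 -0.303 -0.004] 0.7 [442. 169.]
box_lid [0.578 0.014 0.003] 0.89 [324. 154.]
box_lid [ 0.282  0.365 -0.001] 0.66 [187. 268.]
long_fitting [ 0.508 -0.155  0.053] 0.72 [391. 175.]
long_fitting [ 0.544 -0.276  0.058] 0.5 [439. 160.]
tray [ 0.572  0.271 -0.002] 0.79 [227. 157.]
```

View pics/scene0.png

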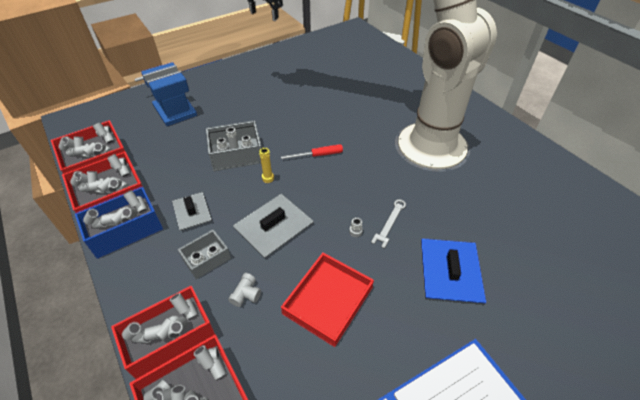

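View pics/top0.png

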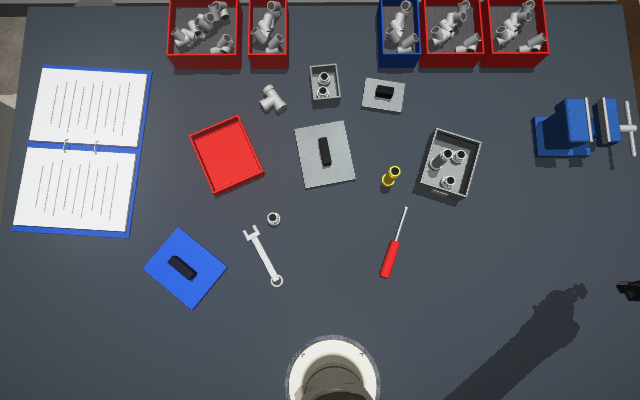

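The pictures show the larger grey box at top px (450,163), scene (233,143), with the fittings in it. The yellow look-alike stands at top (391,175). The large grey lid is at top (324,154), the blue look-alike at (186,268), and the red empty tray at (227,155). What could be taken for the long fitting: the yellow one at (391,175), the three steel ones in the box at about (440,160), (460,156) and (449,181), and the loose short one at (273,218). I choose the steel one that stands tallest in the box, about (443,157), and check it in a close crop.

```bash
cat > h.py <<'E'
from bench import env
import cv2,numpy as np
def proj(d,P):
    P=np.atleast_2d(P);W=np.array(d['world_to_cam']);q=(np.array(d['K'])@(W[:3,:3]@P.T+W[:3,3:])).T;return q[:,:2]/q[:,2:]
def back(d,uv,z):
    W=np.array(d['world_to_cam']);c=-W[:3,:3].T@W[:3,3];uv=np.atleast_2d(uv)
    r=(W[:3,:3].T@np.linalg.inv(d['K'])@np.c_[uv,np.ones(len(uv))].T).T
    return c+r*((z-c[2])/r[:,2])[:,None]
def rect(c,yaw,L,w,z):
    R=np.array([[np.cos(yaw),-np.sin(yaw)],[np.sin(yaw),np.cos(yaw)]])
    xy=np.array([[1,1],[-1,1],[-1,-1],[1,-1]])*[L/2,w/2]@R.T+np.array(c)[:2];return np.c_[xy,np.full(4,z)]
E
python3 - <<'E'
from h import *
a=env.snapshot('top');b=env.snapshot('scene')
def crop(d,x,y,w,h,f):return cv2.resize(d['color'][y:y+h,x:x+w,::-1],None,fx=f,fy=f,interpolation=cv2.INTER_CUBIC)
A=crop(a,410,115,80,100,5);B=crop(b,195,105,80,100,5)
cv2.imwrite('pics/crop1.png',np.hstack([A,B]))
# segment lid and tray in top
img=a['color'].astype(int);R,G,Bl=img[...,0],img[...,1],img[...,2]
def seg(m,box,z):
    k=np.zeros(m.shape,np.uint8);x,y,X,Y=box;k[y:Y,x:X]=m[y:Y,x:X]
    c=max(cv2.findContours(k,cv2.RETR_EXTERNAL,cv2.CHAIN_APPROX_NONE)[0],key=cv2.contourArea)[:,0]
    P=back(a,c.astype(float),z)[:,:2]; r=cv2.minAreaRect((P*1000).astype(np.float32));return r
print('tray',seg((R>120)&(G<70),(180,105,275,205),.035))
print('bg',img[100,345],'lid',img[140,340])
print('lid',seg((img.mean(2)>95),(285,112,365,195),.016))
print('box',seg((img.mean(2)>75),(412,120,490,210),.07))
E
```

```text
tray ((573.270263671875, 268.12005615234375), (170.766357421875, 141.56991577148438), 24.08858299255371)
bg [77 84 93] lid [179 186 186]
lid ((575.6795654296875, 11.851211547851562), (164.0626220703125, 135.69903564453125), 10.21107006072998)
box ((530.5167236328125, -302.13580322265625), (195.75393676757812, 236.08798217773438), 87.2215347290039)
```

View pics/crop1.png

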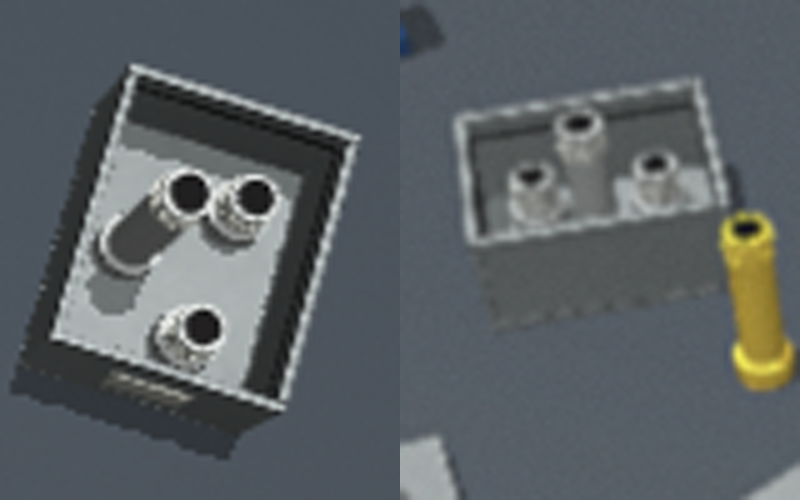

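Run:
```python
from h import *
a=env.snapshot('top');b=env.snapshot('scene')
f=lambda P,o:(np.array(P)+.5)/5-.5+o
P=back(a,f([(133,66),(359,137),(285,407),(53,338)],[410,115]),.07)[:,:2]
print('box',P.mean(0),[np.degrees(np.arctan2(*(P[i]-P[j])[::-1])) for i,j in((0,3),(1,2),(0,1),(3,2))],[np.linalg.norm(P[i]-P[j]) for i,j in((0,3),(1,2),(0,1),(3,2))])
Q=back(b,f([(457,116),(700,80),(728,205),(470,243)],[195-80,105]),.07)[:,:2];print('scene',Q.mean(0),[np.degrees(np.arctan2(*(Q[i]-Q[j])[::-1])) for i,j in((0,1),(3,2))])
print('top end',back(a,f([(188,193)],[410,115]),.115),back(b,f([(580,126)],[115,105]),.115))
print('collar bottom',back(a,f([(131,243)],[410,115]),.013))
for t in('long_fitting','box_lid','parts_box'):
  for c in('top','scene'):print(t,c,[(np.round(r['xyz'],4),round(r['conf'],2)) for r in env.place_of(t,c)])
print('shorts',back(a,f([(257,197),(203,328)],[410,115]),.043))
s=env.get_state()
R=cv2.Rodrigues(np.array(s['orientation']))[0];print(R.round(3),s['clock'])
```

```text
box [ 0.53554142 -0.30214796] [np.float64(-18.85170630165788), np.float64(-18.922132955133254), np.float64(71.11898254921877), np.float64(72.40209792184842)] [np.float64(0.14800152327116436), np.float64(0.1453597296739595), np.float64(0.11812682517799031), np.float64(0.1179763832558075)]
scene [ 0.53501868 -0.29941305] [np.float64(-19.48028987628129), np.float64(-20.362572145152424)]
top end [[ 0.54463979 -0.27882883  0.115     ]] [[ 0.54400782 -0.27550829  0.115     ]]
collar bottom [[ 0.54668359 -0.28071625  0.013     ]]
long_fitting top [(array([ 0.545 , -0.276 ,  0.0594]), 0.71), (array([0.577 , 0.0141, 0.0061]), 0.71), (array([ 0.5065, -0.1532,  0.055 ]), 0.65)]
long_fitting scene [(array([ 0.5092, -0.1491,  0.0526]), 0.75), (array([ 0.547 , -0.2791,  0.058 ]), 0.45)]
box_lid top [(array([ 0.285 ,  0.3615, -0.0015]), 0.77), (array([0.5775, 0.0161, 0.0038]), 0.63)]
box_lid scene [(array([0.5777, 0.0135, 0.0009]), 0.89), (array([0.2808, 0.3648, 0.0016]), 0.82)]
parts_box top [(array([ 5.353e-01, -3.050e-01, -4.000e-04]), 0.75)]
parts_box scene [(array([ 5.369e-01, -3.022e-01,  2.000e-04]), 0.79)]
shorts [[ 0.56268747 -0.33803048  0.043     ]
 [ 0.49415548 -0.3057851   0.043     ]]
[[ 0.92   0.391  0.   ]
 [ 0.391 -0.92  -0.   ]
 [ 0.     0.    -1.   ]] 1.0
```

Call:
drive_tool:
  deltas:
    - [0.2,-0.09,0,0,0]
    - [0.37,-0.17,0,0,0]
    - [0.37,-0.17,0,0,0]
    - [0.37,-0.17,0,0,0]
    - [0.37,-0.17,0,0,0]
    - [0.37,-0.17,0,0,0]
    - [0.37,-0.17,0,0,0]
    - [0.37,-0.17,0,0,0]
    - [0.37,-0.17,0,0,0]
    - [0.37,-0.17,0,0,0]
    - [0.37,-0.17,0,0,0]
    - [0.37,-0.17,0,0,0]

```text
clock: 2.0
eef_pos: [0.4927, -0.3349, 0.2316]
orientation: [-3.078, -0.629, -0.0]
wrist_force: [1.1, -0.7, 0.8]
width: 0.0856
```

```bash
cat >> h.py <<'E'
def go(x,y,z,yaw=None):
    s=env.get_state();R=cv2.Rodrigues(np.array(s['orientation']))[0]
    y0=np.degrees(np.arctan2(R[1,0],R[0,0]));d=R.T@(np.array([x,y,z])-s['eef_pos'])/.075
    print('units',d.round(3),'turn',None if yaw is None else round((y0-yaw)/30,3),'yaw',y0.round(1),'tilt',R[2].round(3),'t',round(s['clock'],2),np.round(s['eef_pos'],4),'w',round(s['width'],4),'F',np.round(s['wrist_force'],1),'q',np.round(s['joint_positions'],2))
E
python3 -c "
from h import *
go(.545,-.278,.19)"
```

```text
units [ 0.938 -0.425  0.554] turn None yaw 23.1 tilt [ 0.  0. -1.] t 2.0 [ 0.4927 -0.3349  0.2316] w 0.0856 F [ 1.1 -0.7  0.8] q [ 0.97  0.42 -0.54  1.69  0.24  1.1  -0.81]
```

Call:
drive_tool:
  deltas:
    - [0.31,-0.14,0.1,0,0]
    - [0.31,-0.14,0.2,0,0]
    - [0.22,-0.1,0.25,0,0]
    - [0.1,-0.045,0.2,0,0]
    - [0,0,0.2,0,0]
    - [0,0,0,0,0]

```text
clock: 2.5
eef_pos: [0.5419, -0.2787, 0.1566]
orientation: [-3.074, -0.629, 0.007]
wrist_force: [-1.1, -0.2, -0.9]
width: 0.0853
```

Run:
```python
from h import *
go(.545,-.278,.075)
a=env.snapshot('top');b=env.snapshot('scene')
def crop(d,x,y,w,h,f):return cv2.resize(d['color'][y:y+h,x:x+w,::-1],None,fx=f,fy=f,interpolation=cv2.INTER_CUBIC)
cv2.imwrite('pics/c2.png',np.hstack([crop(a,390,95,100,125,4),crop(b,185,75,100,125,4)]))
```

```text
units [0.046 0.013 1.087] turn None yaw 23.1 tilt [-0.004 -0.005 -1.   ] t 2.5 [ 0.5419 -0.2787  0.1566] w 0.0853 F [-1.1 -0.2 -0.9] q [ 0.82  0.53 -0.53  1.72  0.31  0.98 -0.98]
```

View pics/c2.png

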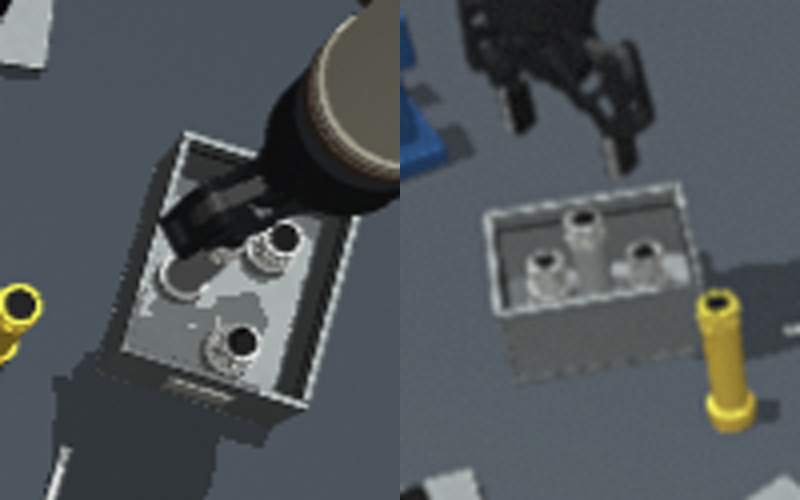

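The left crop (top view) shows the gripper over the long fitting. The right crop (scene view) has the fingertips at about (517,115) and (620,165), either side of the fitting's top at (583,217), and the yellow one well clear. I descend.

Call:
drive_tool:
  deltas:
    - [0.03,0.01,0.2,0,0]
    - [0.02,0,0.25,0,0]
    - [0,0,0.25,0,0]
    - [0,0,0.2,0,0]
    - [0,0,0.18,0,0]
    - [0,0,0,0,0]
    - [0,0,0,0,1]
    - [0,0,0,0,1]
    - [0,0,0,0,1]
    - [0,0,0,0,1]
    - [0,0,0,0,1]
    - [0,0,0,0,1]

```text
clock: 3.6
eef_pos: [0.5482, -0.2798, 0.0801]
orientation: [3.078, 0.627, 0.002]
wrist_force: [-0.7, 1.5, 5.2]
width: 0.0246
```

Call:
drive_tool:
  deltas:
    - [0,0,0,0,1]
    - [0,0,0,0,1]
    - [0,0,0,0,1]
    - [0,0,0,0,1]
    - [0,0,0,0,1]
    - [0,0,0,0,1]

```text
clock: 4.1
eef_pos: [0.5482, -0.2798, 0.0801]
orientation: [3.078, 0.627, 0.001]
wrist_force: [-1.6, 0.7, 5.5]
width: 0.0249
```

```bash
python3 -c "
from h import *
go(.545,-.278,.2)"
```

```text
units [-0.029 -0.038 -1.599] turn None yaw 23.0 tilt [ 0.001  0.001 -1.   ] t 4.1 [ 0.5482 -0.2798  0.0801] w 0.0249 F [-1.6  0.7  5.5] q [ 0.78  0.64 -0.48  1.75  0.38  0.85 -1.04]
```

Call:
drive_tool:
  deltas:
    - [0,0,-0.1,0,1]
    - [0,0,-0.2,0,1]
    - [0,0,-0.25,0,1]
    - [0,0,-0.3,0,1]
    - [0,0,-0.3,0,1]
    - [0,0,-0.3,0,1]
    - [0,0,-0.3,0,1]
    - [0,0,-0.2,0,1]
    - [0,0,-0.1,0,1]

```text
clock: 4.85
eef_pos: [0.5485, -0.2804, 0.2355]
orientation: [3.076, 0.626, 0.004]
wrist_force: [0.1, -0.4, -1.9]
width: 0.0246
```

Run:
```python
from h import *
go(.573,.269,.23)
a=env.snapshot('top');b=env.snapshot('scene')
def crop(d,x,y,w,h,f):return cv2.resize(d['color'][y:y+h,x:x+w,::-1],None,fx=f,fy=f,interpolation=cv2.INTER_CUBIC)
cv2.imwrite('pics/c3.png',crop(b,165,30,140,140,4))
```

```text
units [ 3.165 -6.615  0.061] turn None yaw 23.0 tilt [ 0.002  0.003 -1.   ] t 4.85 [ 0.5485 -0.2804  0.2355] w 0.0246 F [ 0.1 -0.4 -1.9] q [ 0.84  0.46 -0.55  1.64  0.26  1.12 -0.95]
```

View pics/c3.png

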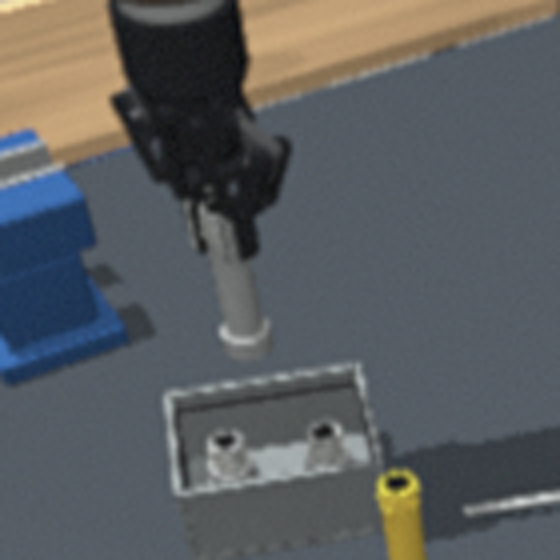

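The long fitting (crop px (235,290)) hangs upright in the jaws clear of the box. The two short fittings are still in the box at (228,450) and (322,440).

Call:
drive_tool:
  deltas:
    - [0.05,-0.1,0,0,1]
    - [0.1,-0.2,0,0,1]
    - [0.15,-0.32,0,0,1]
    - [0.18,-0.38,0,0,1]
    - [0.18,-0.38,0,0,1]
    - [0.18,-0.38,0,0,1]
    - [0.18,-0.38,0,0,1]
    - [0.18,-0.38,0,0,1]
    - [0.18,-0.38,0,0,1]
    - [0.18,-0.38,0,0,1]
    - [0.18,-0.38,0,0,1]
    - [0.18,-0.38,0,0,1]

```text
clock: 5.95
eef_pos: [0.56, 0.0571, 0.231]
orientation: [-3.078, -0.628, 0.005]
wrist_force: [1.7, 0.5, -1.9]
width: 0.0249
```

Call:
drive_tool:
  deltas:
    - [0.18,-0.38,0,0,1]
    - [0.18,-0.38,0,0,1]
    - [0.18,-0.38,0,0,1]
    - [0.18,-0.38,0,0,1]
    - [0.18,-0.38,0,0,1]
    - [0.18,-0.38,0,0,1]
    - [0.1,-0.21,0,0,1]
    - [0.05,-0.1,0,0,1]
    - [0,0,0,0,1]

```text
clock: 6.7
eef_pos: [0.5686, 0.2728, 0.2313]
orientation: [-3.076, -0.634, 0.004]
wrist_force: [-0.1, 0.4, -1.7]
width: 0.0249
```

```bash
python3 -c "
from h import *
go(.573,.269,.081)"
```

```text
units [0.039 0.074 2.003] turn None yaw 23.3 tilt [-0.002 -0.002 -1.   ] t 6.7 [0.5686 0.2728 0.2313] w 0.0249 F [-0.1  0.4 -1.7] q [ 0.    0.52 -0.69  1.59  0.35  1.16 -1.93]
```

Call:
drive_tool:
  deltas:
    - [0.02,0.04,0.2,0,1]
    - [0.02,0.03,0.35,0,1]
    - [0,0,0.4,0,1]
    - [0,0,0.4,0,1]
    - [0,0,0.3,0,1]
    - [0,0,0.15,0,1]
    - [0,0,0.07,0,1]
    - [0,0,0.05,0,1]
    - [0,0,0,0,1]

```text
clock: 7.45
eef_pos: [0.5759, 0.2659, 0.0891]
orientation: [3.079, 0.626, 0.001]
wrist_force: [1.3, 0.1, -2.6]
width: 0.0247
```

Call:
drive_tool:
  deltas:
    - [0,0,0.04,0,1]
    - [0,0,0.03,0,1]
    - [0,0,0.03,0,1]
    - [0,0,0,0,1]

```text
clock: 7.78
eef_pos: [0.5755, 0.2664, 0.0815]
orientation: [3.078, 0.627, 0.001]
wrist_force: [0.5, -0.2, -2.6]
width: 0.0244
```

Call:
drive_tool:
  deltas:
    - [0,0,0.02,0,1]
    - [0,0,0.015,0,1]
    - [0,0,0.015,0,1]
    - [0,0,0,0,1]

```text
clock: 8.12
eef_pos: [0.5762, 0.2671, 0.0801]
orientation: [3.078, 0.627, 0.003]
wrist_force: [-3.5, -2.9, 12.4]
width: 0.0248
```

Call:
drive_tool:
  deltas:
    - [0,0,-0.02,0,0.9]
    - [0,0,0,0,0.6]
    - [0,0,0,0,0.3]
    - [0,0,0,0,0]
    - [0,0,0,0,0]
    - [0,0,0,0,0]
    - [0,0,-0.1,0,0]
    - [0,0,-0.25,0,0]
    - [0,0,-0.35,0,0]
    - [0,0,-0.35,0,0]
    - [0,0,-0.35,0,0]
    - [0,0,-0.2,0,0]

```text
clock: 9.12
eef_pos: [0.5765, 0.2674, 0.2029]
orientation: [-3.077, -0.627, -0.006]
wrist_force: [1.2, -0.1, -0.6]
width: 0.0851
```

Run:
```python
from h import *
go(.577,.0135,.14,10.2)
b=env.snapshot('scene');cv2.imwrite('pics/c4.png',b['color'][:,:,::-1])
```

```text
units [-1.322  3.119  0.833] turn 0.428 yaw 23.0 tilt [ 0.004 -0.    -1.   ] t 9.12 [0.5765 0.2674 0.2029] w 0.0851 F [ 1.2 -0.1 -0.6] q [ 0.01  0.55 -0.68  1.61  0.38  1.1  -1.94]
```

View pics/c4.png

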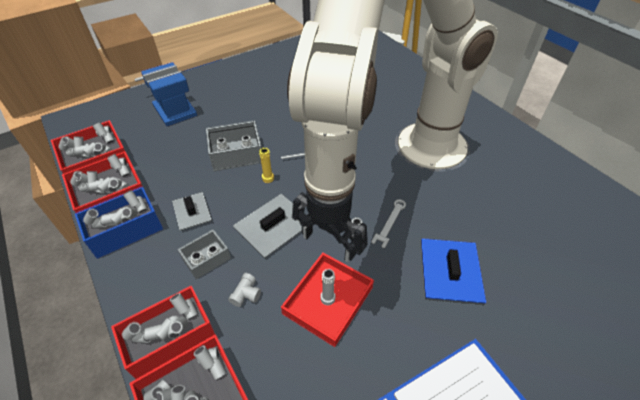

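The fitting stands upright in the tray at (328,287), released. Next is the lid, at (273,222).

Call:
drive_tool:
  deltas:
    - [-0.06,0.15,0,0,0]
    - [-0.13,0.3,0,0,0]
    - [-0.16,0.38,0,0,0]
    - [-0.16,0.38,0,0,0]
    - [-0.16,0.38,0,0,0]
    - [-0.16,0.38,0,0,0]
    - [-0.16,0.38,0,0,0]
    - [-0.16,0.38,0,0,0]
    - [-0.11,0.26,0,0.13,0]
    - [-0.05,0.12,0.2,0.15,0]
    - [0,0,0.3,0.15,0]
    - [0,0,0,0,0]

```text
clock: 10.17
eef_pos: [0.5721, 0.0109, 0.1572]
orientation: [-3.13, -0.264, 0.012]
wrist_force: [-1.0, 0.3, 0.2]
width: 0.085
```

Run:
```python
from h import *
go(.577,.0135,.018,10.2)
a=env.snapshot('top');b=env.snapshot('scene')
for n,d in(('top',a),('scene',b)):
    print(n,[(np.round(r['xyz'],4),round(r['conf'],2)) for r in env.place_of('box_lid',n)])
# bar top: dark blob in scene view -> back-project at z=.048
def crop(d,x,y,w,h,f,g):
    im=d['color'][:,:,::-1].copy()
    im=cv2.resize(im,None,fx=f,fy=f,interpolation=cv2.INTER_CUBIC)
    for r,c in((rect((.577,.0135),np.radians(10.2),.07,.022,.048),(0,255,0)),(rect((.577,.0135),np.radians(10.2),.164,.134,.016),(0,0,255))):
        cv2.polylines(im,[np.int32((proj(d,r)+.5)*f-.5)],True,c,1)
    return im[y*f:(y+h)*f,x*f:(x+w)*f]
cv2.imwrite('pics/c5.png',np.hstack([crop(a,280,105,95,100,4,0),crop(b,225,170,100,100,4,0)]))
```

```text
units [ 0.085 -0.022  1.855] turn -0.019 yaw 9.6 tilt [-0.008 -0.001 -1.   ] t 10.17 [0.5721 0.0109 0.1572] w 0.085 F [-1.   0.3  0.2] q [ 0.39  0.48 -0.59  1.81  0.32  0.96 -1.74]
top [(array([ 2.852e-01,  3.673e-01, -1.000e-04]), 0.86), (array([0.5766, 0.0126, 0.0042]), 0.67)]
scene [(array([ 2.833e-01,  3.646e-01, -1.000e-04]), 0.69), (array([0.5777, 0.0135, 0.0031]), 0.61)]
```

View pics/c5.png

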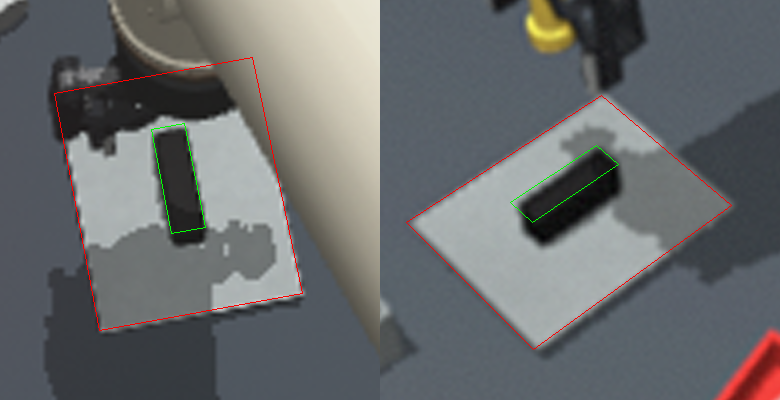

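The overlay matches the lid's outline and bar in both views. I descend onto the bar.

Call:
drive_tool:
  deltas:
    - [0.04,-0.01,0.2,-0.02,0]
    - [0.04,-0.01,0.3,0,0]
    - [0,0,0.35,0,0]
    - [0,0,0.35,0,0]
    - [0,0,0.25,0,0]
    - [0,0,0.15,0,0]
    - [0,0,0.1,0,0]
    - [0,0,0.06,0,0]
    - [0,0,0,0,0]

```text
clock: 11.12
eef_pos: [0.5813, 0.0162, 0.0294]
orientation: [-3.128, -0.294, 0.0]
wrist_force: [0.2, -0.1, -0.4]
width: 0.0851
```

```bash
python3 -c "
from h import *
go(.577,.0135,.020,10.2)"
```

```text
units [-0.064  0.025  0.125] turn 0.019 yaw 10.8 tilt [ 0. -0. -1.] t 11.12 [0.5813 0.0162 0.0294] w 0.0851 F [ 0.2 -0.1 -0.4] q [ 0.3   0.67 -0.49  1.85  0.46  0.73 -1.83]
```

Call:
drive_tool:
  deltas:
    - [-0.06,0.02,0.07,0.02,0]
    - [0,0,0.05,0,0]
    - [0,0,0,0,0]
    - [0,0,0,0,0.6]
    - [0,0,0,0,1]
    - [0,0,0,0,1]
    - [0,0,0,0,1]
    - [0,0,0,0,1]
    - [0,0,0,0,1]
    - [0,0,0,0,1]
    - [0,0,0,0,1]
    - [0,0,0,0,1]

```text
clock: 12.12
eef_pos: [0.5775, 0.0136, 0.0209]
orientation: [3.129, 0.277, 0.001]
wrist_force: [-0.9, 0.4, 4.3]
width: 0.021
```

Call:
drive_tool:
  deltas:
    - [0,0,0,0,1]
    - [0,0,0,0,1]
    - [0,0,0,0,1]
    - [0,0,-0.05,0,1]
    - [0,0,-0.1,0,1]
    - [0,0,-0.15,0,1]
    - [0,0,-0.2,0,1]
    - [0,0,-0.3,0,1]
    - [0,0,-0.3,0,1]
    - [0,0,-0.2,0,1]
    - [0,0,0,0,1]

```text
clock: 13.03
eef_pos: [0.5795, 0.014, 0.1221]
orientation: [3.129, 0.277, 0.01]
wrist_force: [-0.0, 0.7, -3.0]
width: 0.0209
```

Run:
```python
from h import *
go(.5355,-.302,.2,-19.3)
b=env.snapshot('scene');cv2.imwrite('pics/c6.png',cv2.resize(b['color'][100:300,150:400,::-1],None,fx=3,fy=3))
```

```text
units [-1.312  4.045 -1.041] turn 0.981 yaw 10.1 tilt [ 0.006  0.001 -1.   ] t 13.03 [0.5795 0.014  0.1221] w 0.0209 F [-0.   0.7 -3. ] q [ 0.37  0.53 -0.57  1.82  0.36  0.88 -1.77]
```

View pics/c6.png

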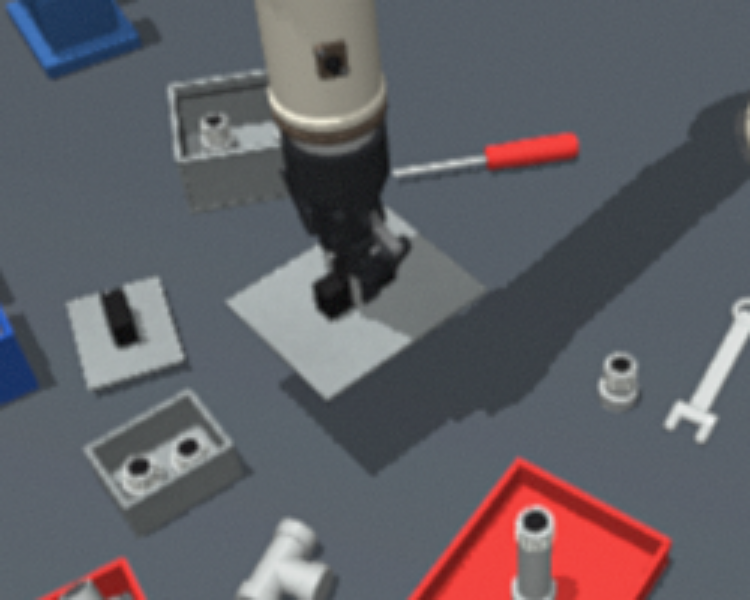

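The lid hangs level by its bar at (340,290). The fitting is still standing in the tray at (535,550).

Call:
drive_tool:
  deltas:
    - [0,0,-0.2,0,1]
    - [0,0,-0.35,0,1]
    - [0,0,-0.3,0,1]
    - [0,0.05,-0.19,0,1]
    - [-0.05,0.15,0,0,1]
    - [-0.08,0.25,0,0,1]
    - [-0.1,0.3,0,0,1]
    - [-0.1,0.3,0,0,1]
    - [-0.1,0.3,0,0,1]
    - [-0.1,0.3,0,0,1]
    - [-0.1,0.3,0,0,1]
    - [-0.1,0.3,0,0,1]

```text
clock: 14.08
eef_pos: [0.5504, -0.1642, 0.1935]
orientation: [-3.129, -0.276, 0.006]
wrist_force: [0.7, -0.4, -2.9]
width: 0.0212
```

Call:
drive_tool:
  deltas:
    - [-0.1,0.3,0,0,1]
    - [-0.1,0.3,0,0,1]
    - [-0.1,0.3,0,0,1]
    - [-0.1,0.3,0,0,1]
    - [-0.1,0.3,0,0,1]
    - [-0.08,0.2,0,0,1]
    - [0,0,0,0.15,1]
    - [0,0,0,0.2,1]
    - [0,0,0,0.2,1]
    - [0,0,0,0.2,1]
    - [0,0,0,0.18,1]
    - [0,0,0,0.05,1]

```text
clock: 15.08
eef_pos: [0.5302, -0.2958, 0.1934]
orientation: [-3.095, 0.533, 0.006]
wrist_force: [-0.2, -0.3, -3.1]
width: 0.0208
```

```bash
python3 -c "
from h import *
go(.5355,-.302,.11,-19.3)"
```

```text
units [0.098 0.055 1.112] turn -0.009 yaw -19.6 tilt [-0.004  0.    -1.   ] t 15.08 [ 0.5302 -0.2958  0.1934] w 0.0208 F [-0.2 -0.3 -3.1] q [ 0.78  0.46 -0.41  1.7   0.21  1.03 -1.62]
```

Call:
drive_tool:
  deltas:
    - [0.05,0.03,0.15,0,1]
    - [0.05,0.03,0.25,0,1]
    - [0,0,0.3,0,1]
    - [0,0,0.25,0,1]
    - [0,0,0.16,0,1]
    - [0,0,0,0,1]

```text
clock: 15.58
eef_pos: [0.535, -0.3011, 0.1082]
orientation: [-3.095, 0.523, 0.011]
wrist_force: [-0.8, -0.6, -2.1]
width: 0.0209
```

Run:
```python
from h import *
go(.5355,-.302,.081,-19.3)
a=env.snapshot('top');b=env.snapshot('scene')
s=env.get_state();x,y,z=s['eef_pos'];R=cv2.Rodrigues(np.array(s['orientation']))[0];yw=np.arctan2(R[1,0],R[0,0])
def crop(d,x0,y0,w,h,f):
    im=cv2.resize(d['color'][:,:,::-1],None,fx=f,fy=f,interpolation=cv2.INTER_CUBIC)
    for r,c in((rect((.5355,-.302),np.radians(-19.3),.15,.12,.07),(0,255,0)),(rect((x,y),yw,.164,.134,z-.0209+.016),(0,0,255))):
        cv2.polylines(im,[np.int32((proj(d,r)+.5)*f-.5)],True,c,1)
    return im[y0*f:(y0+h)*f,x0*f:(x0+w)*f]
cv2.imwrite('pics/c7.png',np.hstack([crop(a,400,100,100,125,4),crop(b,185,75,100,125,4)]))
```

```text
units [0.013 0.009 0.363] turn 0.004 yaw -19.2 tilt [-0.007 -0.001 -1.   ] t 15.58 [ 0.535  -0.3011  0.1082] w 0.0209 F [-0.8 -0.6 -2.1] q [ 0.75  0.58 -0.38  1.74  0.26  0.89 -1.65]
```

View pics/c7.png

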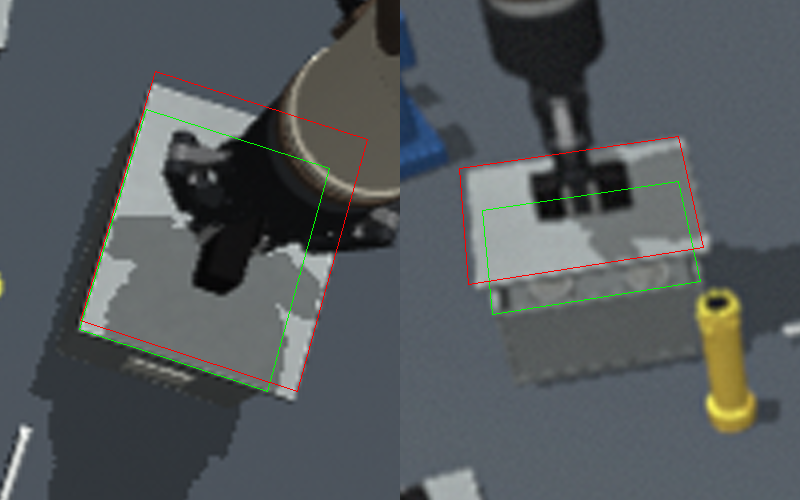

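The red outline (lid position worked out from the TCP) and the image agree to within about 5 mm. The lid sits slightly toward -x of the box, with its lower edge at (190,365) against (190,356). I shift it about 4 mm along +x and lower it.

Call:
drive_tool:
  deltas:
    - [0.05,0.01,0,0,1]
    - [0.01,0,0.1,0,1]
    - [0,0,0.1,0,1]
    - [0,0,0.05,0,1]
    - [0,0,0.04,0,1]
    - [0,0,0,0,1]

```text
clock: 16.18
eef_pos: [0.5413, -0.3039, 0.0901]
orientation: [-3.097, 0.526, 0.002]
wrist_force: [0.1, -0.3, -3.5]
width: 0.0211
```

```bash
python3 -c "
from h import *
go(.5395,-.303,.081,-19.3)"
```

```text
units [-0.026 -0.004  0.121] turn 0.001 yaw -19.3 tilt [-0.002 -0.    -1.   ] t 16.18 [ 0.5413 -0.3039  0.0901] w 0.0211 F [ 0.1 -0.3 -3.5] q [ 0.74  0.61 -0.37  1.73  0.28  0.85 -1.66]
```

Call:
drive_tool:
  deltas:
    - [-0.02,0,0.03,0,1]
    - [0,0,0.03,0,1]
    - [0,0,0.02,0,1]
    - [0,0,0.02,0,1]
    - [0,0,0,0,1]

```text
clock: 16.6
eef_pos: [0.5404, -0.3037, 0.0833]
orientation: [-3.097, 0.526, 0.0]
wrist_force: [0.5, 0.3, -3.2]
width: 0.0212
```

Call:
drive_tool:
  deltas:
    - [0,0,0.015,0,1]
    - [0,0,0.015,0,1]
    - [0,0,0.015,0,1]
    - [0,0,0,0,1]

```text
clock: 16.93
eef_pos: [0.5407, -0.3038, 0.081]
orientation: [3.097, -0.526, 0.0]
wrist_force: [-2.3, 0.9, 2.6]
width: 0.0214
```

The lid made contact at TCP z = 0.081, exactly the expected home height. I release it.

Call:
drive_tool:
  deltas:
    - [0,0,0,0,0.8]
    - [0,0,0,0,0.5]
    - [0,0,0,0,0.2]
    - [0,0,0,0,0]
    - [0,0,0,0,0]
    - [0,0,0,0,0]
    - [0,0,-0.1,0,0]
    - [0,0,-0.25,0,0]
    - [0,0,-0.35,0,0]
    - [0,0,-0.35,0,0]
    - [0,0,-0.35,0,0]
    - [0,0,-0.35,0,0]

```text
clock: 17.93
eef_pos: [0.5405, -0.3036, 0.2133]
orientation: [-3.097, 0.526, -0.001]
wrist_force: [0.1, -0.5, -0.3]
width: 0.0851
```

Call:
drive_tool:
  deltas:
    - [-0.2,0,0,0,0]
    - [-0.35,0,0,0,0]
    - [-0.35,0,0,0,0]
    - [-0.2,0,0,0,0]
    - [0,0,0,0,0]

```text
clock: 18.35
eef_pos: [0.4596, -0.2759, 0.2119]
orientation: [3.096, -0.527, -0.004]
wrist_force: [-0.9, -0.9, 0.6]
width: 0.0854
```

Run:
```python
from h import *
go(.5395,-.303,.081,-19.3)
a=env.snapshot('top');b=env.snapshot('scene')
for n in('top','scene'):
  for t in('box_lid','parts_box','long_fitting'):print(n,t,[(np.round(r['xyz'],4),round(r['conf'],2)) for r in env.place_of(t,n)])
def crop(d,x0,y0,w,h,f):
    im=cv2.resize(d['color'][:,:,::-1],None,fx=f,fy=f,interpolation=cv2.INTER_CUBIC)
    cv2.polylines(im,[np.int32((proj(d,rect((.5355,-.302),np.radians(-19.3),.164,.134,.076))+.5)*f-.5)],True,(0,0,255),1)
    return im[y0*f:(y0+h)*f,x0*f:(x0+w)*f]
cv2.imwrite('pics/c8.png',np.hstack([crop(a,400,100,100,125,4),crop(b,185,75,100,125,4)]))
```

```text
units [ 1.129 -0.013  1.742] turn -0.001 yaw -19.3 tilt [-0.002  0.001 -1.   ] t 18.35 [ 0.4596 -0.2759  0.2119] w 0.0854 F [-0.9 -0.9  0.6] q [ 0.85  0.32 -0.43  1.86  0.16  1.   -1.56]
top box_lid [(array([0.2845, 0.3667, 0.004 ]), 0.72)]
top parts_box []
top long_fitting [(array([0.5697, 0.2686, 0.0606]), 0.63), (array([ 0.506 , -0.1516,  0.0545]), 0.49)]
scene box_lid [(array([0.2839, 0.3616, 0.0012]), 0.73), (array([ 0.5427, -0.3023,  0.0647]), 0.56)]
scene parts_box [(array([ 0.5364, -0.2987, -0.0018]), 0.73), (array([ 0.5751,  0.2708, -0.0009]), 0.4)]
scene long_fitting [(array([0.5753, 0.2683, 0.0585]), 0.59), (array([ 0.5073, -0.1505,  0.0555]), 0.57)]
```

View pics/c8.png

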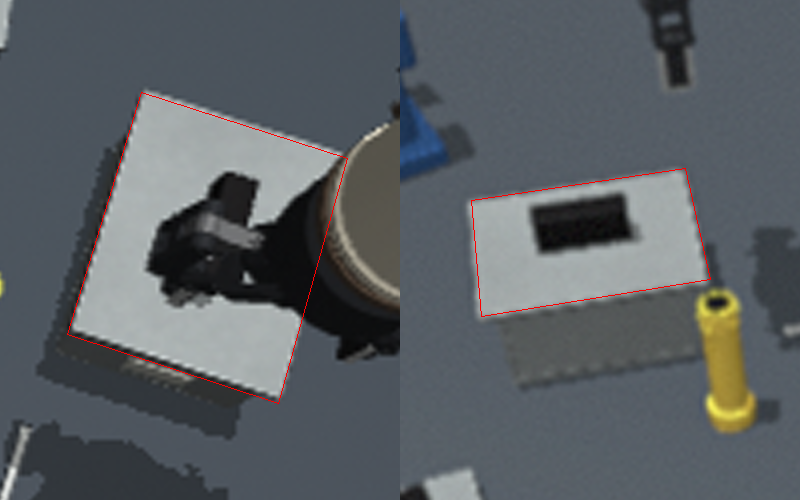

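The outline of the fully home, centred lid matches the picture within about 1 px in both views. The fitting is still in the tray, and the gripper is clear.

```bash
python3 -c "
from bench import env
print(env.sign_off())"
```

```text
the job is handed in; nothing more can be done
None
```

The job is done and handed in at about 19 s. I took the steel long fitting out of the larger grey box and stood it upright in the empty red tray. I then put the grey lid on the box by its grip bar, lengthways. The yellow and blue look-alikes were not touched.

**Last checks:**
- **Lid:** It met the rim at a tool height of 0.081 m, as expected for fully home. In both camera views its edges matched the outline of a centred, home lid to about 1 pixel (about 2–3 mm).
- **Fitting:** Both cameras placed it in the tray at about (0.572, 0.268), with its mid-point about 60 mm above the bench.
- **Gripper:** It was open and clear of everything, with only about 1.4 N reading at the wrist.

**What disagreed:**
- **Lid before lowering:** The pictures put the lid about 5 mm off from where the tool position said it was, so I shifted it about 4 mm first.
- **After release:** The top camera's network no longer found the lid on the box or the box itself, because the arm partly covered them. The scene camera's network put the lid's origin at a height of 0.065 m, against 0.060 m expected. That is about its 4 mm accuracy, but just above the 64 mm limit. I relied on the rim contact and the outline match instead.

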